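# Set the warming plate and hold the casting mould shut

### The arm

A 7-joint arm with a two-finger parallel gripper is mounted at the origin on the work surface. World frame = base frame: x ahead of the robot, y to its left, z up, the work surface at z = 0. Lengths are in m, angles in degrees, forces in N, time in s.
With the tool pointing down it reaches from about 0.425 to 0.8 m from the base axis. Payload 8.3 kg.
Tool frame: the origin (TCP) lies at the very end of the fingers, on their centre line; the grasp point (between the pads) lies 19 mm behind it; x points along the fingers, z is the direction in which the jaws open and shut, and the axes are right-handed (so a half turn about x gives the same grasp; the last joint's range is limited). The gripper opens to 85 mm and grips with 20 to 120 N. Pads are 22 mm wide; open, the fingers measure 114 mm over their backs; the gripper's body (76 mm by 85 mm) begins 54 mm behind the grasp point. The pads swing forward as they close: fully open they stand 13 mm farther back than shut.
Start: joints at [-69.895, 21.967, 0.94, 78.501, -0.361, 79.538, -2.664], TCP at [0.251, 0.572, 0.231] pointing down, gripper open.
Joint ranges: [-169.22, 169.22], [-14.56, 117.87], [-87.37, 89.26], [10.42, 133.3], [-82.24, 262.24], [0.94, 117.77], [-172.7, 172.7]. Speed limits (degrees/s): [136.94, 136.94, 172.46, 172.46, 180, 180, 180].

### API

Orientations are given as a 3x3 rotation matrix whose columns are the frame's x, y, z axes.
In Python, from plant import bot, vision, job gives the robot as it stands.
- The arm moves only by the shell command python3 -m crank 'ROWS'. ROWS is JSON, a list of rows, each a list of 7 numbers: the opening, from 0 (shut) to 1 (fully open), then the shift along the tool's x, y, z in m, then the turn, a rotation vector about the tool's x, y, z in rad. In form: [[fingers, tx, ty, tz, rx, ry, rz], ...]. A call has exactly 10 rows; each row shifts and turns the commanded pose from where the row before left it, along the tool's axes as they then stand; what a row does not reach is not made up. A row lasts 1/10 s, in which the tool goes at most 50 mm and 8.59 degrees, less where a joint would pass 70% of its speed; a pose out of reach is approached as far as the arm can. A call is refused whole if a number of a shift passes 0.05 or a number of a turn 0.15, either way. A call with a gripper value outside its range is refused whole. The fingers move at their own pace and stop on an object; the grip force is fixed at half the most. Time passes only in rows, so rows that do not move let the fingers close, or fill a call up. It gives the time, the measured TCP pose, the force and the opening at its end, in the units of the state.
- bot.observe(): the state, without advancing time (a new reading comes with each control period).
- vision.grab_frame(name): name is "scene" or "top"; returns a dict with "img" (384x512x3 uint8, red, green, blue), "fx", "fy", "cx", "cy" (pixels), "dist" ([k1, k2, p1, p2, k3] as OpenCV has them; the pictures are not rectified), "view" (4x4, takes a point from world to camera coordinates). Camera axes: x right, y down, z forward; pixel columns grow to the right and rows downward; lengths in m; the calibration is good to about 2 mm. A picture is of the moment at which its call begins. There is no depth.
- job.hand_in(): hands the job in, once; it reports no verdict.
The state is a dict: "time": time; "joint_pos": joint angles; "joint_vel": joint speeds; "joint_efforts": joint torques, N m; "tool_pos": TCP position; "orientation": TCP orientation; "wrist_force": force on the tool from outside, world axes, zero at the start; "ft_torque": the same for the moment, N m; "grip_width": finger opening in m.
Only numpy, scipy, OpenCV 4.12 (cv2) and the standard library are available. Lean on these libraries where they do the work, as an engineer would, in place of code of your own. Each camera call takes 0.05 s, during which the arm holds its last target.

### The job

First turn the warming plate's dial until its white pointer line stands at the long wedge-shaped mark of its scale. Then fit the loose upper half of the aluminium casting mould, lug over lug, onto the two dowels of the lower half on the plate, and press it down against the sprung ejector until the two halves meet. Finish while still holding the mould pressed shut (it springs open if let go), with the dial still at its mark and the bottle, beaker and jar left where they stand.

Things in the scene. Friction and masses are not known exactly. Their poses are not given: they have to be found in the camera images.
- mould_top: loose upper mould half: bare aluminium plate 120 (x) x 70 (y) x 16 mm thick, 0.32 to 0.5 kg, lying flat and right way up on the bench. Origin: centre of its underside. Two holes run right through it: 14 mm wide at x = -45 mm and 10 mm wide at x = +45 mm, both at y = 0. A lug 24 mm wide, as thick as the plate, sticks out of its -x end to x = -75 mm, next to the larger hole.
- top_grip (a point): middle of the black plastic grip block on the upper half, 37 mm above its underside, axes as mould_top. The block is 52 (x) x 24 (y) mm and reaches from 16 to 58 mm above the underside; grip it across its 24 mm (along y).
- top_lug (a point): point on the underside of the upper half's lug, at x = -67 mm, y = 0, z = 0 in mould_top's frame
- mould_base: lower mould half, fixed on the dark steel plate of the warming plate (a white box 180 x 280 mm): aluminium block 120 (x) x 70 (y) x 20 mm, with a lug on its -x end like the upper half's. Origin: centre of its underside, 58 mm above the bench. Shut, mould_top has its origin at base_face and the same axes as mould_base.
- base_face (a point): centre of the lower half's upper face, the parting face, 78 mm above the bench; axes as mould_base. Two dark steel dowels stand 14 mm up from this face: 12 mm thick at x = -45 mm and 8 mm thick at x = +45 mm, both at y = 0; straight for 9 mm, then tapering over the last 5 mm to tips 5 mm and 1 mm wide.
- ejector_top (a point): centre of the top of the steel ejector pad, 44 (x) x 52 (y) mm, in the middle of the lower half. On its spring it stands 5 mm proud of the parting face; it starts to move at 6 N and is flush at 12 N (weight of the upper half included), so the upper half merely laid on it stays 5 mm open.
- base_lug (a point): point above the lower half's lug at the height of the parting face, at x = -67 mm, y = 0, z = 20 mm in mould_base's frame
- dial (a joint): angle of the warming plate's dial in rad: 0 at the first tick, growing clockwise seen from above to 4.71 at the last; ticks every 0.393 rad. The long black wedge mark is at 2.356 rad: there the pointer line points along mould_base's +x. The dial stays where it is left (friction 0.04 N m) and starts 0.6 to 1.46 rad short of the mark.
- dial_grip (a point): on the dial's axis, 87 mm above the bench, at the height to grip, 145 mm from the lower half's middle towards its -y. The dial is a black bar grip 42 mm long (this point's x), 14 mm wide (y), top 94 mm above the bench, on a disc of 22 mm radius whose top is 64 mm above the bench. The white pointer line is on the -x half of the bar's top. The deck around it is 50 mm above the bench.
- reagent_bottle: bystander: white plastic bottle, 56 mm wide, 110 mm tall; origin at the centre of its foot
- beaker: bystander: open glass beaker, 70 mm wide, 85 mm tall; origin at the centre of its foot
- jar: bystander: amber jar with black cap, 60 mm wide, 70 mm tall; origin at the centre of its foot
Not all that is in view belongs to the job. What is shaped like the mould_top but orange or purple is not meant.

How it is judged:
By the outcome, as a careful person would: the job done as asked, in the order asked, and still so for the second after the job is handed in, while the arm keeps its last pose, push and grip.
It also fails if it takes over 58 s, if anything falls off the work surface, if the arm or the gripper's body presses on something with over 40 N, if the wrist force passes 120 N, or if a joint passes its speed limit or range.

## Working session

There is one attempt and no reset: what is moved stays moved. The work goes in short steps, Python scripts to look and compute and a shell command to move; the robot and the scene stay as the last step left them, time stands still between calls to the robot, and variables do not carry over. Pictures are saved under pics/ and viewed, and the job is handed in when it is done.

```bash
ls; mkdir -p pics; python3 - <<'E'
from plant import bot, vision, job
import cv2, numpy as np
s=bot.observe(); print(s)
for n in ("scene","top"):
    f=vision.grab_frame(n); cv2.imwrite(f"pics/{n}0.png",f["img"][:,:,::-1]); np.savez(f"pics/{n}0.npz",**f)
    print(n,{k:f[k] for k in f if k!="img"})
E
```

```text
pics
{'time': 0.0, 'joint_pos': array([-69.89460819,  22.01509272,   0.93733985,  78.56341181,
        -0.36035603,  79.53937409,  -2.66455405]), 'joint_vel': array([ 0.07465018, -0.0059432 ,  0.13713501, -0.01662247,  0.02403411,
       -0.01243846,  0.01029613]), 'joint_efforts': array([ 5.67417260e-05, -6.27597642e+01,  8.44339896e-01, -3.71832740e+01,
        1.65876694e-02,  1.42577631e-02, -6.23286766e-06]), 'tool_pos': array([0.25106237, 0.57178137, 0.23026389]), 'orientation': array([[-7.67702501e-04, -9.15626927e-01,  4.02028284e-01],
       [-1.85543524e-03,  4.02029015e-01,  9.15625048e-01],
       [-9.99997984e-01, -4.30098069e-05, -2.00752515e-03]]), 'wrist_force': array([ 0.31597347, -0.4197659 ,  0.55756031]), 'ft_torque': array([-0.0836859 ,  0.01657928, -0.01560995]), 'grip_width': 0.08545517677406672}
scene {'fx': 454.7287099299775, 'fy': 454.7287099299775, 'cx': 255.15861092998588, 'cy': 189.42262248893823, 'dist': array([0.05694921, 0.        , 0.        , 0.        , 0.        ]), 'view': array([[-0.01050991,  0.99992511,  0.00627069,  0.02407923],
       [ 0.70283869,  0.0118477 , -0.7112506 , -0.31834137],
       [-0.71127162, -0.0030679 , -0.70291057,  1.76681306],
       [ 0.        ,  0.        ,  0.        ,  1.        ]])}
top {'fx': 444.95697931030594, 'fy': 444.95697931030594, 'cx': 260.4709750105477, 'cy': 191.32578966170868, 'dist': array([0.03407242, 0.        , 0.        , 0.        , 0.        ]), 'view': array([[-9.78297536e-03, -9.99951160e-01, -1.40405390e-03,
        -1.24991063e-03],
       [-9.97060771e-01,  9.86137902e-03, -7.59774491e-02,
         5.52764096e-01],
       [ 7.59875842e-02,  6.56641553e-04, -9.97108548e-01,
         1.43647593e+00],
       [ 0.00000000e+00,  0.00000000e+00,  0.00000000e+00,
         1.00000000e+00]])}
```

View pics/scene0.png

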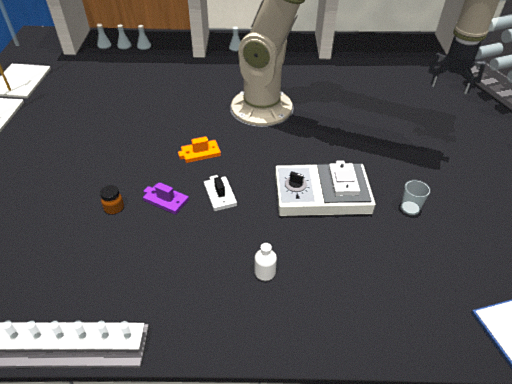

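View pics/top0.png

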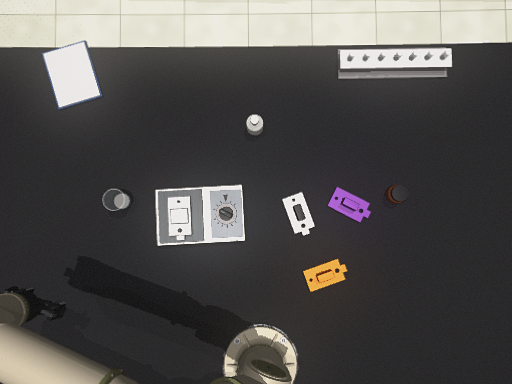

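The scene picture has the robot at the back, with the orange (200,149), purple (166,197) and silver (220,191) plates in front of it, and the warming plate at (323,190). The top picture has the silver plate at (298,213), purple (349,205), orange (325,275), the warming plate at (200,215), its dial at (226,213), the bottle at (255,124), the beaker at (116,200) and the jar at (398,194).

Possible mistakes for mould_top (top pixels): the orange plate (325,275), the purple plate (349,205), and the fixed base (180,216). I choose the bare aluminium plate at (298,213) and will check it in a close crop.

```bash
python3 - <<'E'
import cv2
t=cv2.imread("pics/top0.png"); s=cv2.imread("pics/scene0.png")
a=cv2.resize(t[180:250,150:320],None,fx=4.6,fy=4.6,interpolation=cv2.INTER_CUBIC)
b=cv2.resize(s[150:220,195:380],None,fx=4.2,fy=4.2,interpolation=cv2.INTER_CUBIC)
cv2.imwrite("pics/ct0.png",a);cv2.imwrite("pics/cs0.png",b)
E
```

```text
(no output)
```

View pics/ct0.png

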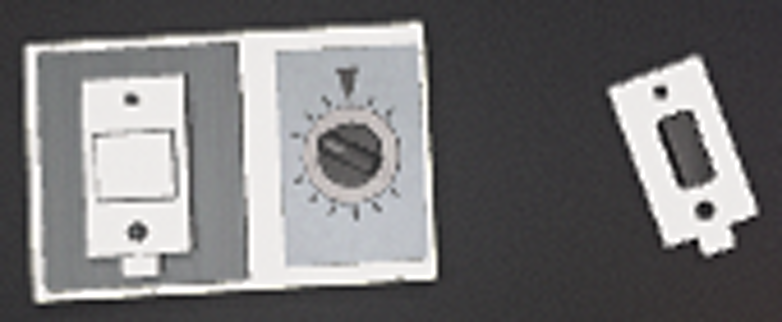

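View pics/cs0.png

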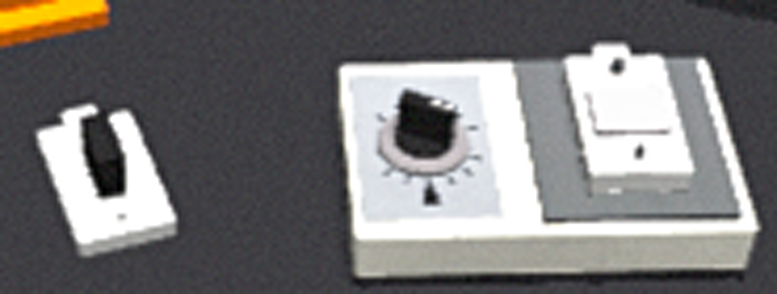

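The crops show the silver plate with a black grip block, its larger hole and lug pointing to the robot (image bottom). It is the right one. The base's lug also points to the robot. The dial's white line points up-left, left of the wedge (wedge at crop (347,80)). Now I'll measure.

```bash
cat > h.py <<'E'
import cv2, numpy as np
def load(n): return dict(np.load(f"pics/{n}.npz"))
def cam(f):
    K=np.array([[f["fx"],0,f["cx"]],[0,f["fy"],f["cy"]],[0,0,1.]]); return K,f["dist"],f["view"][:3,:3],f["view"][:3,3]
def rays(f,uv):
    K,d,R,t=cam(f); p=cv2.undistortPoints(np.asarray(uv,float).reshape(-1,1,2),K,d).reshape(-1,2)
    D=np.c_[p,np.ones(len(p))]@R; return -R.T@t, D/np.linalg.norm(D,axis=1)[:,None]
def plane(f,uv,z):
    o,D=rays(f,uv); return o+D*((z-o[2])/D[:,2])[:,None]
def proj(f,X):
    K,d,R,t=cam(f); return cv2.projectPoints(np.asarray(X,float).reshape(-1,3),cv2.Rodrigues(R)[0],t,K,d)[0].reshape(-1,2)
def tri(fs,uvs):
    A=np.zeros((3,3));b=np.zeros(3);L=[]
    for f,uv in zip(fs,uvs):
        o,D=rays(f,[uv]);P=np.eye(3)-np.outer(D[0],D[0]);A+=P;b+=P@o;L.append((o,P))
    X=np.linalg.solve(A,b); return X,[np.linalg.norm(P@(X-o)) for o,P in L]
def shot(tag,k=1,names=("scene","top")):
    from plant import vision
    out={}
    for n in names:
        fr=[vision.grab_frame(n) for _ in range(k)]
        f=dict(fr[0]); f["img"]=np.mean([x["img"] for x in fr],axis=0).astype(np.uint8)
        np.savez(f"pics/{n}_{tag}.npz",**f); out[n]=f
    return out
def crop(f,box,s,name):
    u0,v0,u1,v1=box; cv2.imwrite(name,cv2.resize(f["img"][v0:v1,u0:u1,::-1],None,fx=s,fy=s,interpolation=cv2.INTER_CUBIC))
E
python3 - <<'E'
from h import *
T=load("top0");S=load("scene0")
for n,f in(("top",T),("scene",S)):
    o,_=rays(f,[[256,192]]);print(n,"cam",o.round(3))
g=cv2.cvtColor(T["img"],cv2.COLOR_RGB2GRAY)
crop(T,(155,180,250,250),8,"pics/a.png"); crop(T,(275,180,330,245),9,"pics/b.png")
crop(S,(270,150,380,222),7,"pics/c.png"); crop(S,(195,165,245,215),11,"pics/d.png")
# mould top outline
m=((g>130)*255).astype(np.uint8)
cs,_=cv2.findContours(m,cv2.RETR_CCOMP,cv2.CHAIN_APPROX_NONE)
for c in cs:
    x,y,w,h=cv2.boundingRect(c)
    if 150<x<330 and 170<y<260 and cv2.contourArea(c)>3: print((x,y,w,h),cv2.contourArea(c),cv2.minAreaRect(c))
E
```

```text
top cam [ 0.442 -0.008  1.474]
scene cam [ 1.481 -0.015  1.015]
(303, 259, 44, 32) 758.0 ((325.76922607421875, 274.1538391113281), (21.390995025634766, 41.03303909301758), 70.34617614746094)
(282, 192, 33, 44) 786.5 ((298.8430480957031, 214.6934356689453), (41.863521575927734, 21.78611946105957), 70.01689147949219)
(300, 223, 6, 6) 18.5 ((302.7500305175781, 225.25003051757812), (4.242640495300293, 4.949747085571289), 45.0)
(292, 203, 15, 19) 161.5 ((298.6644287109375, 211.93836975097656), (18.14137840270996, 10.416662216186523), 69.44395446777344)
(291, 198, 5, 4) 10.0 ((293.0, 199.5), (3.0, 4.0), 90.0)
(328, 188, 39, 32) 243.0 ((347.5000305175781, 204.0), (33.98823165893555, 20.124608993530273), 26.56505012512207)
(155, 185, 90, 61) 4775.0 ((199.12924194335938, 214.82615661621094), (56.02471923828125, 88.14186096191406), 86.8201675415039)
(189, 239, 9, 4) 16.0 ((193.0, 240.5), (8.0, 3.0), -0.0)
(177, 227, 6, 6) 17.5 ((179.25001525878906, 229.75), (4.242640495300293, 4.949747085571289), 45.0)
(202, 226, 3, 15) 26.0 ((203.0, 233.0), (14.0, 2.0), 90.0)
(226, 224, 3, 5) 6.0 ((227.0, 226
[... 222 characters left out ...]
465), 45.0)
(235, 209, 3, 4) 4.0 ((236.00001525878906, 210.50001525878906), (2.1213202476501465, 2.1213202476501465), 45.0)
(186, 207, 3, 6) 8.0 ((187.0, 209.5), (5.0, 2.0), 90.0)
(218, 206, 16, 16) 180.5 ((225.5, 213.5), (15.0, 15.0), 0.0)
(196, 205, 3, 5) 6.0 ((197.00003051757812, 207.00003051757812), (2.8284268379211426, 2.8284268379211426), 45.0)
(176, 200, 5, 4) 8.5 ((178.25001525878906, 201.25003051757812), (3.535533905029297, 2.8284268379211426), 45.0)
(222, 194, 7, 8) 25.0 ((225.00003051757812, 196.50003051757812), (6.363960266113281, 6.363960266113281), 45.0)
(157, 188, 47, 56) 1023.0 ((180.7261505126953, 215.4280548095703), (53.37035369873047, 45.79359817504883), 87.61405944824219)
```

View pics/a.png

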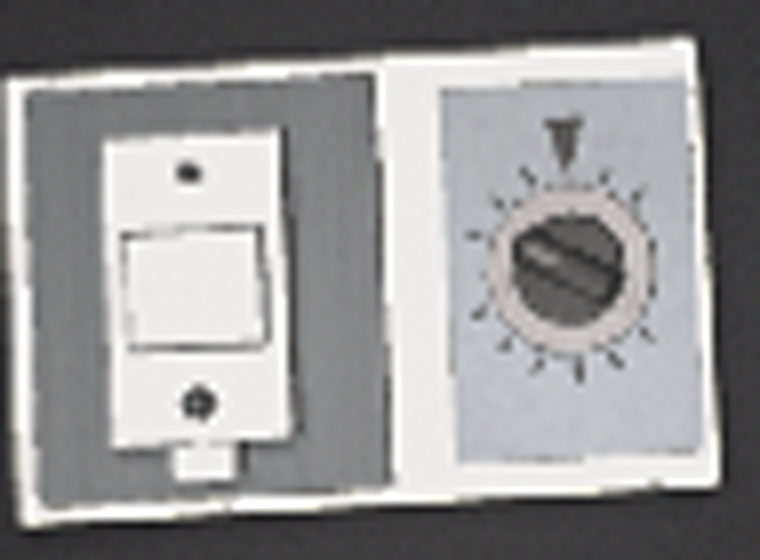

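View pics/b.png

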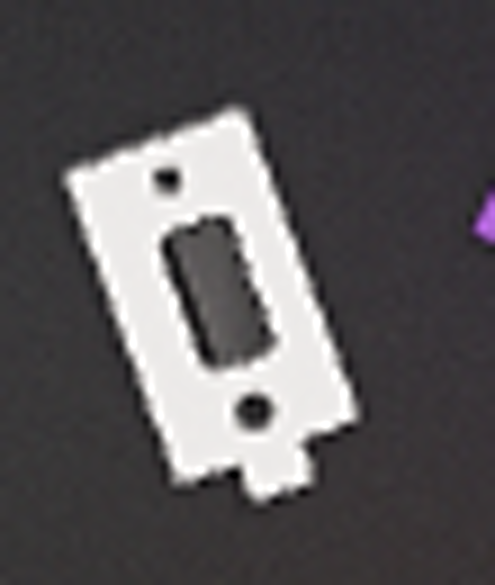

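View pics/c.png

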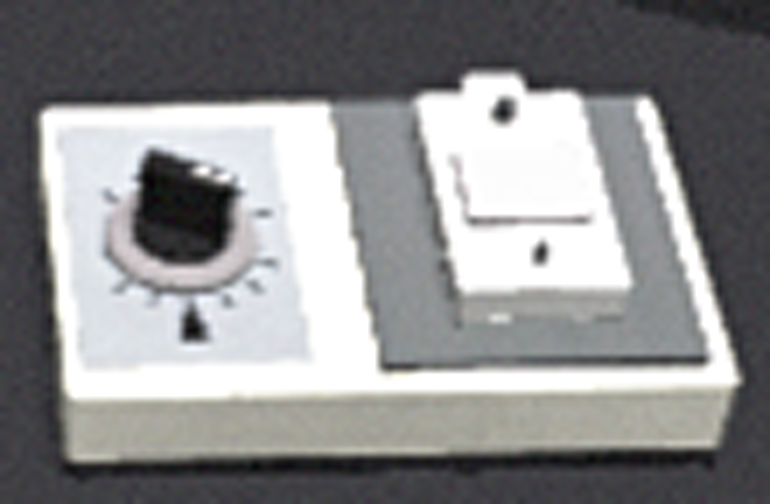

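View pics/d.png

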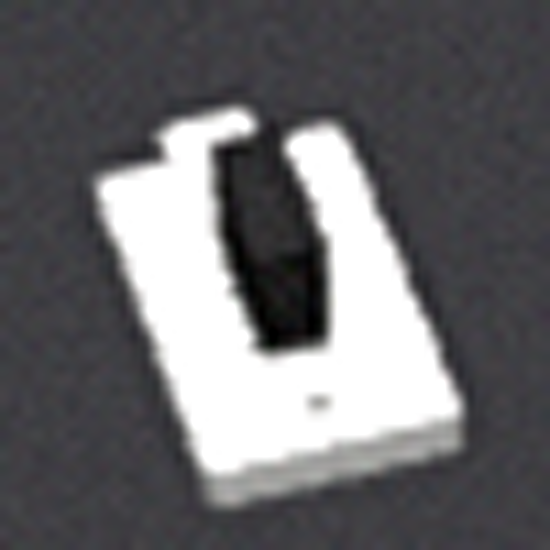

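The crops show the pointer line on the dial's bar pointing up-left in the top view (crop pixel (540,250)), with the wedge at (565,145). The base's dowels are at (188,173) and (198,403), and the mould_top's holes are at (166,180) and (254,411). Next come sub-pixel centroids and triangulation.

```bash
cat >> h.py <<'E'
def blob(f,c,r,thr=None,dark=True):
    g=cv2.cvtColor(f["img"],cv2.COLOR_RGB2GRAY).astype(float); u,v=map(int,np.round(c))
    w=g[v-r:v+r+1,u-r:u+r+1]; w=-w if dark else w
    bg=np.percentile(w,25); k=np.clip(w-bg-0.15*(w.max()-bg),0,None)
    V,U=np.mgrid[v-r:v+r+1,u-r:u+r+1]; return np.array([(k*U).sum(),(k*V).sum()])/k.sum()
E
python3 - <<'E'
from h import *
T=load("top0");S=load("scene0")
U=lambda box,s,p:(box[0]+(p[0]+.5)/s-.5,box[1]+(p[1]+.5)/s-.5)
tb=(155,180);sb=(270,150)
print("top half holes z=16")
h1=blob(T,(293,199.5),4);h2=blob(T,(302.7,225.3),5)
P=plane(T,[h1,h2],.016);print(h1,h2,P.round(4))
d=P[0]-P[1];print("len",np.linalg.norm(d),"yaw",np.degrees(np.arctan2(d[1],d[0])),"mid",P.mean(0).round(4))
# outline of mould top
g=cv2.cvtColor(T["img"],cv2.COLOR_RGB2GRAY)
def outline(f,box,thr,z):
    g=cv2.cvtColor(f["img"],cv2.COLOR_RGB2GRAY)
    m=np.zeros_like(g);u0,v0,u1,v1=box;m[v0:v1,u0:u1]=(g[v0:v1,u0:u1]>thr)*255
    c=max(cv2.findContours(m,cv2.RETR_EXTERNAL,cv2.CHAIN_APPROX_NONE)[0],key=cv2.contourArea)
    Q=plane(f,c.reshape(-1,2),z)[:,:2].astype(np.float32)
    return c,Q,cv2.minAreaRect(Q)
c,Q,r=outline(T,(275,185,325,240),130,.012);print("outline rect",r)
print("grip block top, z=.058 top/.037")
c2=blob(T,(299,212),9); print(c2)
print("base dowels")
e1=blob(T,U(tb,8,(188,173)),3);e2=blob(T,U(tb,8,(198,403)),4)
s1=blob(S,U(sb,7,(541,252)),3);s2=blob(S,U(sb,7,(503,109)),3)
print(e1,e2,s1,s2)
for a,b in((e1,s1),(e2,s2)): print("tri",[x for x in tri((T,S),(a,b))])
P=plane(T,[e1,e2],.086);print(P.round(4));d=P[0]-P[1];print("len",np.linalg.norm(d),"yaw",np.degrees(np.arctan2(d[1],d[0])),"mid",P.mean(0).round(4))
P=plane(S,[s1,s2],.086);print("scene",P.round(4))
# box outline
c,Q,r=outline(T,(150,180,250,250),130,.05);print("box",r)
c,Q,r=outline(T,(163,190,199,243),185,.078);print("block",r)
# pad corners from crop a and block corners
pc=[(120,235),(262,225),(270,343),(130,350)]
X=plane(T,[U(tb,8,p) for p in pc],.083);print("pad",X.round(4),X.mean(0).round(4))
bc=[(102,142),(280,130),(295,437),(113,448)]
X=plane(T,[U(tb,8,p) for p in bc],.078);print("block",X.round(4),X.mean(0).round(4))
# dial
m=((g>115)==0).astype(np.uint8);
z=plane(T,[U(tb,8,(568,270))],.064);print("dial disc",z.round(4))
w=plane(T,[U(tb,8,(568,170)),U(tb,8,(563,118))],.05);print("wedge",w.round(4))
E
```

```text
top half holes z=16
[293.21223864 199.69532574] [302.29924607 224.40623997] [[ 0.5245 -0.1138  0.016 ]
 [ 0.4434 -0.1422  0.016 ]]
len 0.08593966423034517 yaw 19.299563975921437 mid [ 0.4839 -0.128   0.016 ]
outline rect ((0.47546494007110596, -0.13161355257034302), (0.13688451051712036, 0.071470707654953), 19.434131622314453)
grip block top, z=.058 top/.037
[299.21639697 211.54007644]
base dowels
[178.07054264 201.14728682] [179.43297571 229.91487857] [346.73551851 185.76462277] [341.52502615 165.38308681]
tri [array([0.5195537 , 0.25016551, 0.08514113]), [np.float64(0.0007185019332863852), np.float64(0.0007185019332863686)]]
tri [array([0.43005301, 0.24572961, 0.08536452]), [np.float64(0.0004495435434695278), np.float64(0.00044954354346962694)]]
[[0.5196 0.2507 0.086 ]
 [0.4301 0.2461 0.086 ]]
len 0.08960210785695401 yaw 2.984265518963811 mid [0.4748 0.2484 0.086 ]
scene [[0.5205 0.2492 0.086 ]
 [0.4308 0.2451 0.086 ]]
box ((0.4776321351528168, 0.18945826590061188), (0.1788834184408188, 0.27996882796287537), 2.6312973499298096)
block ((0.46863746643066406, 0.2490253448486328), (0.13405047357082367, 0.06877933442592621), 0.3867144286632538)
pad [[0.4957 0.2777 0.083 ]
 [0.499  0.2224 0.083 ]
 [0.453  0.2191 0.083 ]
 [0.4508 0.2735 0.083 ]] [0.4746 0.2482 0.083 ]
block [[0.5324 0.286  0.078 ]
 [0.5364 0.2163 0.078 ]
 [0.4163 0.2101 0.078 ]
 [0.4129 0.2809 0.078 ]] [0.4745 0.2483 0.078 ]
dial disc [[0.4807 0.1045 0.064 ]]
wedge [[0.5211 0.1055 0.05  ]
 [0.542  0.1074 0.05  ]]
```

```bash
python3 - <<'E'
from h import *
T=load("top0");S=load("scene0")
crop(T,(212,192,242,230),20,"pics/e.png"); crop(S,(280,165,315,202),16,"pics/f.png")
U=lambda box,s,p:(box[0]+(p[0]+.5)/s-.5,box[1]+(p[1]+.5)/s-.5)
print("block top",tri((T,S),(U((275,180),9,(222,291)),U((195,165),11,(268,200)))))
h2=blob(T,(302.6,225.3),3);h1=blob(T,(293.1,199.5),3);P=plane(T,[h1,h2],.016);d=P[0]-P[1];print(h1,h2,P.round(4),np.linalg.norm(d),np.degrees(np.arctan2(d[1],d[0])),P.mean(0))
E
```

```text
block top (array([ 0.48317111, -0.12953334,  0.05634955]), [np.float64(0.00011234630421295531), np.float64(0.00011234630421293047)])
[293.14268615 199.54396289] [302.77406374 225.2510924 ] [[ 0.525  -0.1136  0.016 ]
 [ 0.4406 -0.1437  0.016 ]] 0.08959125134535315 19.649018465211704 [ 0.48281728 -0.12868397  0.016     ]
```

View pics/e.png

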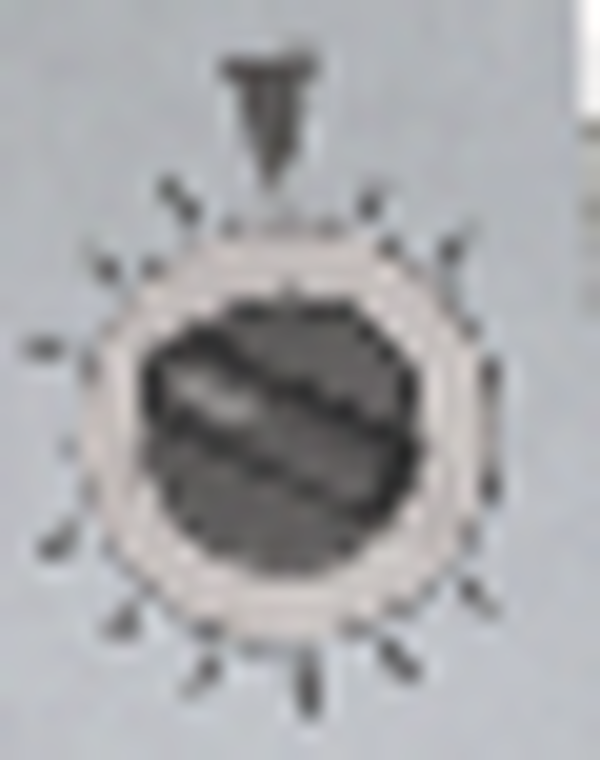

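View pics/f.png

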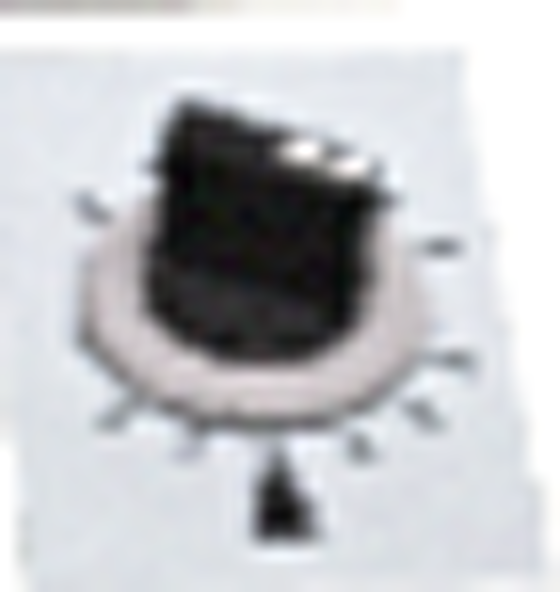

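```bash
python3 - <<'E'
from h import *
T=load("top0");S=load("scene0")
U=lambda box,s,p:(box[0]+(p[0]+.5)/s-.5,box[1]+(p[1]+.5)/s-.5)
a=lambda p:U((212,192),20,p); b=lambda p:U((280,165),16,p)
pt=tri((T,S),(a((208,388)),b((325,158))));print("pointer",pt)
print("bar far end",tri((T,S),(a((385,478)),b((190,115)))))
for p,q in (((200,335),(410,430)),((150,410),(350,512)),((160,370),(395,478))):
    X=plane(T,[a(p),a(q)],.094);d=X[0]-X[1];print(X.round(4),np.degrees(np.arctan2(d[1],d[0])))
print("disc",plane(T,[a((280,430))],.064), "wedge",plane(T,[a((270,180)),a((268,70))],.05))
th=np.radians(2.8);c=np.array([.4748,.2484]);print("dial pred",c+.145*np.array([np.sin(th),-np.cos(th)]))
d=pt[0][:2]-(c+.145*np.array([np.sin(th),-np.cos(th)]));print(np.degrees(np.arctan2(d[1],d[0])),np.linalg.norm(d))
E
```

```text
pointer (array([0.48726841, 0.11301894, 0.09847834]), [np.float64(5.9256036099669176e-05), np.float64(5.925603609959823e-05)])
bar far end (array([0.47322175, 0.08735149, 0.09602112]), [np.float64(0.0014993772180079592), np.float64(0.0014993772180079395)])
[[0.4956 0.1146 0.094 ]
 [0.4806 0.0821 0.094 ]] 65.1490698679511
[[0.4841 0.1223 0.094 ]
 [0.468  0.0914 0.094 ]] 62.501299172857294
[[0.4903 0.1208 0.094 ]
 [0.4732 0.0844 0.094 ]] 64.81857076772268
disc [[0.48164006 0.10460691 0.064     ]] wedge [[0.52207429 0.10717773 0.05      ]
 [0.53974429 0.10743387 0.05      ]]
dial pred [0.48188322 0.10357311]
60.31196482384532 0.010873085926711351
```

The measurements are consistent: base at (0.475, 0.248) with yaw 2.8°, mould_top at (0.483, −0.129) with yaw 19.6°, and the dial at (0.482, 0.104). The dial pointer is at about 63.5°, so it needs roughly 61° clockwise. First move: to above the dial.

```bash
python3 -m crank '[[1,0,-0.036,-0.030,0,0,0],[1,0,-0.036,-0.030,0,0,0],[1,0,-0.036,-0.030,0,0,0],[1,0,-0.036,-0.030,0,0,0],[1,0,-0.036,-0.030,0,0,0],[1,0,-0.036,-0.030,0,0,0],[1,0,-0.036,-0.030,0,0,0],[1,0,-0.036,-0.030,0,0,0],[1,0,-0.036,-0.030,0,0,0],[1,0,-0.036,-0.030,0,0,0]]'
python3 -m crank '[[1,0.003,-0.008,-0.007,-0.14,0,0],[1,0.003,0,0,-0.14,0,0],[1,0,0,0,-0.14,0,0],[1,0,0,0,-0.14,0,0],[1,0,0,0,-0.14,0,0],[1,0,0,0,-0.14,0,0],[1,0,0,0,-0.14,0,0],[1,0,0,0,-0.14,0,0],[1,0,0,0,-0.14,0,0],[1,0,0,0,-0.14,0,0]]'
python3 - <<'E'
from plant import bot
import numpy as np
s=bot.observe();print(s['tool_pos'],s['orientation'],s['joint_pos'])
z=s['orientation'][:,2];print(np.degrees(np.arctan2(z[1],z[0])))
print("tool delta",s['orientation'].T@(np.array([.4818,.1038,.070])-s['tool_pos']))
E
```

```text
time: 1.1
tool_pos: [0.4605, 0.1509, 0.2312]
orientation: [[-0.0, -0.916, 0.402], [0.0, 0.402, 0.916], [-1.0, 0.0, -0.0]]
wrist_force: [0.4, 1.3, 0.3]
grip_width: 0.0854
time: 2.1
tool_pos: [0.4645, 0.1431, 0.2249]
orientation: [[-0.001, -0.547, -0.837], [-0.0, -0.837, 0.547], [-1.0, 0.001, 0.001]]
wrist_force: [0.4, 0.1, 0.3]
grip_width: 0.0855
[0.46448391 0.14310003 0.22488782] [[-8.63656575e-04 -5.47022364e-01 -8.37117547e-01]
 [-3.67306259e-04 -8.37117629e-01  5.47022797e-01]
 [-9.99999560e-01  7.79918350e-04  5.22057406e-04]] [-35.97584367   4.71159814  16.12314174 100.80623827  -1.35189182
  74.72445946 127.29009175]
146.83699171889668
tool delta [ 0.15488724  0.02330566 -0.03607448]
```

```bash
python3 -m crank '[[1,0,0,0,-0.116,0,0],[1,0,0.014,-0.0165,0,0,0],[1,0,0.0135,-0.0165,0,0,0],[1,0.02,0,0,0,0,0],[1,0.02,0,0,0,0,0],[1,0.02,0,0,0,0,0],[1,0.02,0,0,0,0,0],[1,0.02,0,0,0,0,0],[1,0.01,0,0,0,0,0],[1,0,0,0,0,0,0]]'
python3 - <<'E'
from h import *
o=shot("1");crop(o["scene"],(265,120,385,215),6.5,"pics/g.png");crop(o["top"],(180,170,270,250),8,"pics/h.png")
E
```

```text
time: 3.1
tool_pos: [0.4807, 0.1035, 0.1139]
orientation: [[-0.003, -0.452, -0.892], [-0.001, -0.892, 0.452], [-1.0, 0.002, 0.002]]
wrist_force: [-0.8, -0.2, -0.4]
grip_width: 0.0855
```

View pics/g.png

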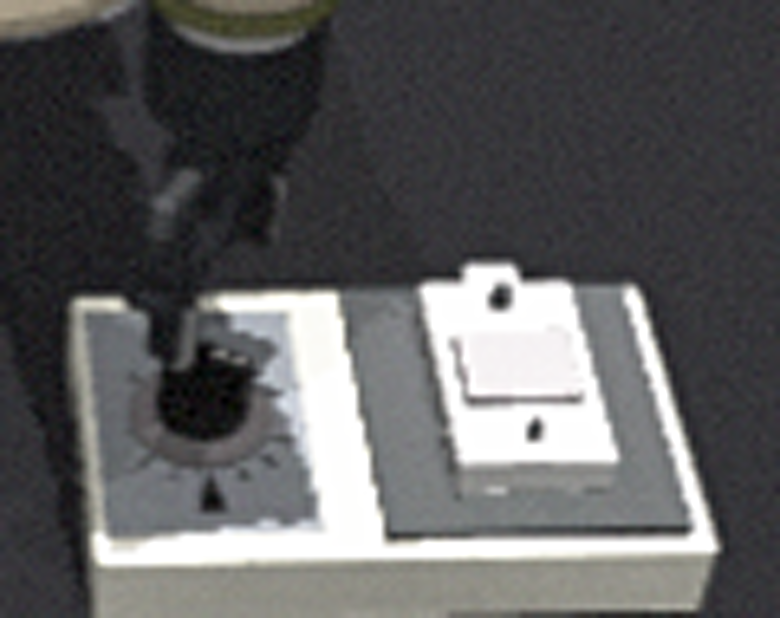

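View pics/h.png

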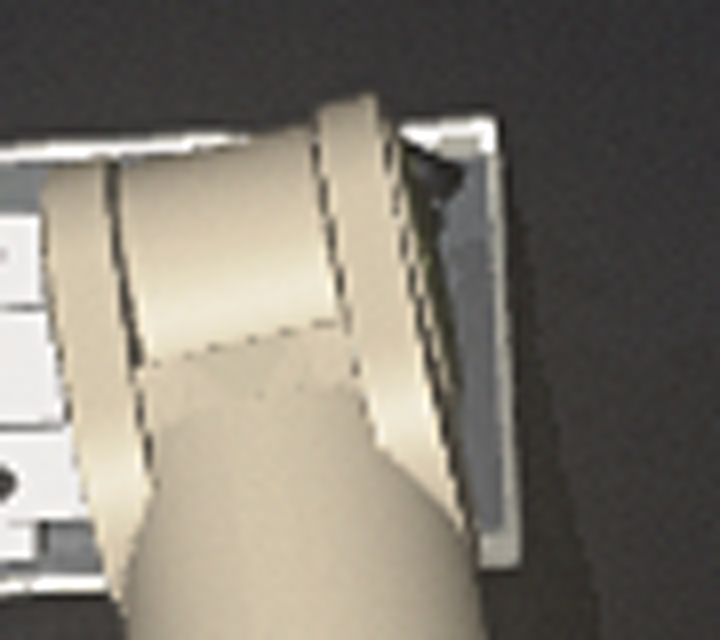

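```bash
python3 - <<'E'
from h import *
from plant import bot
S=load("scene_1");s=bot.observe();p=s['tool_pos'];z=s['orientation'][:,2];x=s['orientation'][:,0]
for k in(-.0425,0,.0425):
    q=p+k*z-(.013*x if k else 0); u=proj(S,[q])[0];print(q.round(3),((u-[265,120])*6.5).round())
print(p,np.degrees(np.arctan2(z[1],z[0])),s['orientation'].T@(np.array([.4818,.1038,.070])-p))
crop(S,(270,125,320,190),9,"pics/i.png")
E
```

```text
[0.52  0.085 0.129] [172. 353.]
[0.482 0.104 0.116] [208. 318.]
[0.444 0.123 0.129] [248. 242.]
[0.48205725 0.10381376 0.11580952] 153.1532772240268 [0.04580946 0.00013322 0.00023387]
```

View pics/i.png

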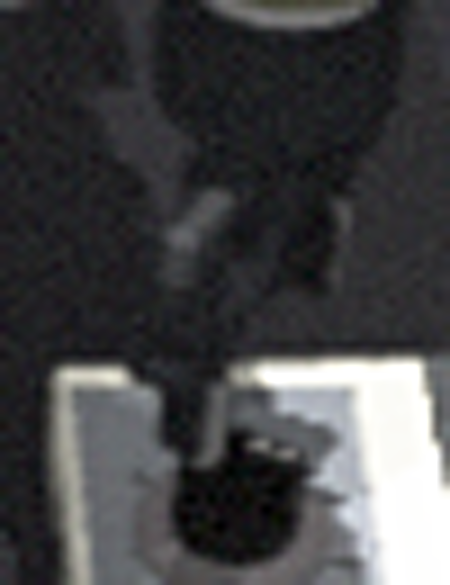

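The near finger appears at crop g (175,345), where the projection put it at (172,353), so arm and camera agree. Next I lower onto the bar and close.

```bash
python3 -m crank '[[1,0.012,0,0,0,0,0],[1,0.012,0,0,0,0,0],[1,0.012,0,0,0,0,0],[1,0.009,0,0,0,0,0],[1,0,0,0,0,0,0],[0,0,0,0,0,0,0],[0,0,0,0,0,0,0],[0,0,0,0,0,0,0],[0,0,0,0,0,0,0],[0,0,0,0,0,0,0]]'
python3 - <<'E'
from plant import bot
s=bot.observe();print(s['tool_pos'],s['wrist_force'],s['ft_torque'],s['grip_width'])
E
```

```text
time: 4.2
tool_pos: [0.4809, 0.1045, 0.0706]
orientation: [[-0.002, -0.451, -0.892], [0.001, -0.892, 0.451], [-1.0, -0.0, 0.002]]
wrist_force: [-18.6, 4.0, 37.2]
grip_width: 0.0128
[0.48086059 0.10453918 0.0705671 ] [-18.57763754   3.96053072  37.16561358] [ 0.29136123  3.42769661 -0.04806473] 0.012809054721658024
```

```bash
python3 -m crank '[[0,-0.001,0,0,0,0,0],[0,0,0,0.0005,0,0,0],[0,0,0,0,0,0,0],[0,0,0,0,0,0,0],[0,0,0,0,0,0,0],[0,0,0,0,0,0,0],[0,0,0,0,0,0,0],[0,0,0,0,0,0,0],[0,0,0,0,0,0,0],[0,0,0,0,0,0,0]]'
python3 - <<'E'
from h import *
from plant import bot
s=bot.observe();print(s['tool_pos'],s['wrist_force'],s['ft_torque'],s['grip_width'])
o=shot("2",1,("scene",));crop(o["scene"],(265,120,345,200),7.5,"pics/j.png")
E
```

```text
time: 5.2
tool_pos: [0.4807, 0.1045, 0.0709]
orientation: [[-0.001, -0.451, -0.892], [0.0, -0.892, 0.451], [-1.0, 0.0, 0.001]]
wrist_force: [-3.6, 4.4, -3.6]
grip_width: 0.0129
[0.48072775 0.10448825 0.0709242 ] [-3.59797775  4.43411897 -3.55522318] [ 0.96496821  0.53166065 -0.05395702] 0.012915361569565792
```

View pics/j.png

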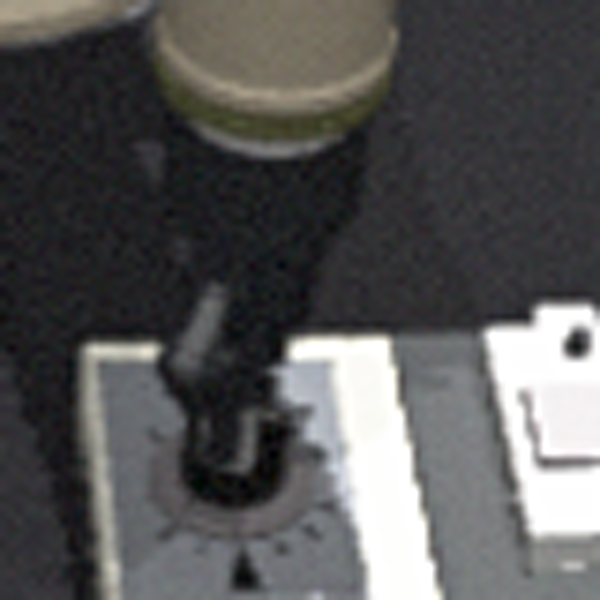

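```bash
python3 -m crank '[[0,0,0,0,0.1,0,0],[0,0,0,0,0.1,0,0],[0,0,0,0,0.1,0,0],[0,0,0,0,0.1,0,0],[0,0,0,0,0.1,0,0],[0,0,0,0,0,0,0],[0,0,0,0,0,0,0],[0,0,0,0,0,0,0],[0,0,0,0,0,0,0],[0,0,0,0,0,0,0]]'
python3 - <<'E'
from plant import bot
import numpy as np
s=bot.observe();print(s['tool_pos'],s['wrist_force'],s['orientation'].T@s['wrist_force'],s['ft_torque'],s['grip_width'],s['joint_pos'])
z=s['orientation'][:,2];print(np.degrees(np.arctan2(z[1],z[0])))
E
```

```text
time: 6.25
tool_pos: [0.4808, 0.1043, 0.0709]
orientation: [[-0.001, -0.822, -0.57], [0.0, -0.57, 0.822], [-1.0, 0.001, 0.001]]
wrist_force: [-2.9, 4.1, -4.6]
grip_width: 0.0127
[0.48083595 0.10431733 0.07094442] [-2.8792385   4.05228211 -4.60491368] [4.60850338 0.05436413 4.96739124] [ 0.95305503  0.51205659 -0.03141675] 0.012699553737726858 [-34.94672551  14.70977015  21.76172    111.3064487   -6.60675918
  55.22936639 114.67422406]
124.72405458731825
```

Forces are small. The remaining 31.9° is 0.557 rad.

```bash
python3 -m crank '[[0,0,0,0,0.1,0,0],[0,0,0,0,0.1,0,0],[0,0,0,0,0.1,0,0],[0,0,0,0,0.1,0,0],[0,0,0,0,0.1,0,0],[0,0,0,0,0.057,0,0],[0,0,0,0,0,0,0],[0,0,0,0,0,0,0],[0,0,0,0,0,0,0],[0,0,0,0,0,0,0]]'
python3 - <<'E'
from plant import bot
import numpy as np
s=bot.observe();print(s['tool_pos'],s['wrist_force'],s['ft_torque'],s['grip_width'],s['joint_pos'])
z=s['orientation'][:,2];print(np.degrees(np.arctan2(z[1],z[0])))
E
```

```text
time: 7.25
tool_pos: [0.4808, 0.1041, 0.071]
orientation: [[-0.001, -0.999, -0.049], [-0.0, -0.049, 0.999], [-1.0, 0.001, -0.0]]
wrist_force: [-3.0, 4.7, -5.7]
grip_width: 0.0127
[0.48083561 0.10410093 0.07095347] [-2.9987567   4.65899424 -5.73782582] [ 0.83546246  0.68647412 -0.02205527] 0.012673422802864027 [-39.10992278  15.08862433  26.63065807 111.48197269  -8.17129728
  55.30294645  84.23204967]
92.82832291905872
```

```bash
python3 -m crank '[[1,0,0,0,0,0,0],[1,0,0,0,0,0,0],[1,0,0,0,0,0,0],[1,0,0,0,0,0,0],[1,-0.02,0,0,0,0,0],[1,-0.03,0,0,0,0,0],[1,-0.03,0,0,0,0,0],[1,-0.02,0,0,0,0,0],[1,0,0,-0.03,0,0,0],[1,0,0,-0.04,0,0,0]]'
python3 -m crank '[[1,0,0,-0.045,0,0,0],[1,0,0,-0.045,0,0,0],[1,0,0,-0.045,0,0,0],[1,0,0,-0.027,0,0,0],[1,0,0,0,-0.1,0,0],[1,0,0,0,-0.1,0,0],[1,0,0,0,-0.093,0,0],[1,0,0,0,0,0,0],[1,0,0,0,0,0,0],[1,0,0,0,0,0,0]]'
python3 - <<'E'
from h import *
from plant import bot
o=shot("3",2);crop(o["scene"],(280,165,315,202),16,"pics/k.png");crop(o["top"],(212,192,242,230),16,"pics/l.png")
cv2.imwrite("pics/l2.png",o["top"]["img"][:,:,::-1])
s=bot.observe();z=s['orientation'][:,2];print(np.degrees(np.arctan2(z[1],z[0])))
R=s['orientation'];print(s['tool_pos'],s['wrist_force'],"to grip",R.T@(np.array([.4828,-.1288,.020])-s['tool_pos']))
E
```

```text
time: 8.25
tool_pos: [0.4853, 0.0353, 0.1723]
orientation: [[0.002, -0.999, -0.05], [0.001, -0.05, 0.999], [-1.0, -0.002, 0.001]]
wrist_force: [-0.1, -0.7, -1.3]
grip_width: 0.0856
time: 9.25
tool_pos: [0.4919, -0.1278, 0.1714]
orientation: [[0.0, -0.944, -0.33], [-0.0, -0.33, 0.944], [-1.0, -0.0, -0.0]]
wrist_force: [0.1, -0.5, 0.4]
grip_width: 0.0853
109.3470262649159
[ 0.49188203 -0.12771457  0.17130716] [-0.1312564  -0.00022558 -0.20236442] to grip [0.15130722 0.00892546 0.0019948 ]
```

View pics/k.png

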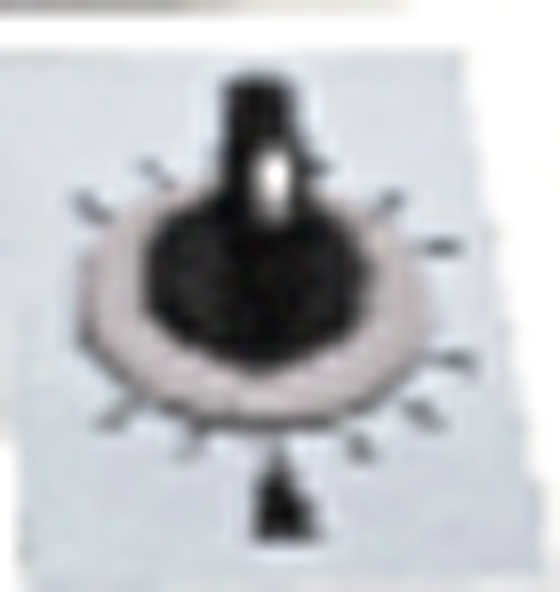

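View pics/l.png

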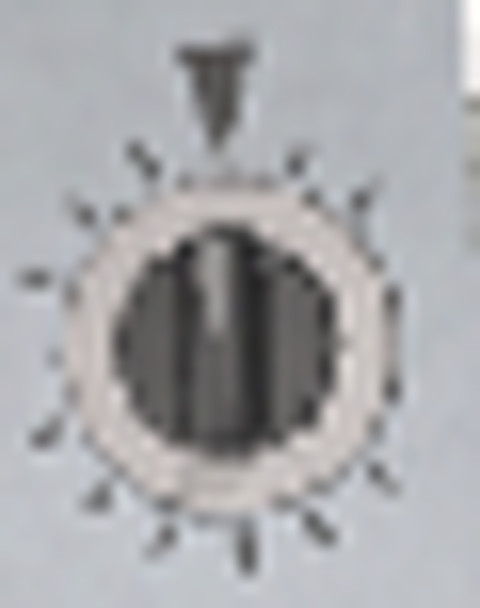

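View pics/l2.png

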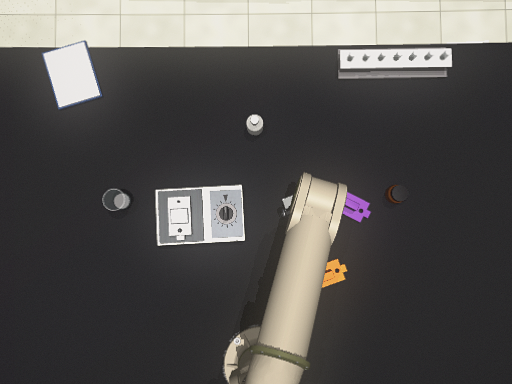

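The pointer now stands up at the wedge: pointer (212,250)–(222,330), wedge tip (215,150). I'll check the angle numerically.

```bash
python3 - <<'E'
from h import *
T=load("top_3");S=load("scene_3")
g=cv2.cvtColor(T["img"],cv2.COLOR_RGB2GRAY).astype(float)
crop(T,(217,203,235,223),30,"pics/m.png")
g2=cv2.resize(g[203:223,217:235],None,fx=10,fy=10,interpolation=cv2.INTER_CUBIC)
# dark bands either side of the bar
L=[];R=[]
for r in range(70,135,5):
    row=g2[r]; a=50+np.argmin(row[50:85]); b=85+np.argmin(row[85:125]); L.append((a,r));R.append((b,r)); 
print(L,R)
# the bright top band: weighted centre between dark bands
C=[]
for (a,r),(b,_) in zip(L,R):
    w=g2[r,a:b]-g2[r,a:b].min(); C.append(((w*np.arange(a,b)).sum()/w.sum(),r))
for q,z in((L,.08),(R,.08),(C,.094)):
    q=np.array(q,float);k=np.polyfit(q[:,1],q[:,0],1); e=np.array([[np.polyval(k,70),70],[np.polyval(k,135),135]])/10+[217-.45,203-.45]
    X=plane(T,e,z);d=X[0]-X[1];print(np.degrees(np.arctan2(d[1],d[0])),X.round(4))
# pointer via two views
U=lambda box,s,p:(box[0]+(p[0]+.5)/s-.5,box[1]+(p[1]+.5)/s-.5)
pt=tri((T,S),(U((212,192),16,(213,285)),U((280,165),16,(272,183))));print(pt)
d=pt[0][:2]-[.4808,.1041];print(np.degrees(np.arctan2(d[1],d[0])))
E
```

```text
[(np.int64(64), 70), (np.int64(66), 75), (np.int64(67), 80), (np.int64(66), 85), (np.int64(66), 90), (np.int64(65), 95), (np.int64(65), 100), (np.int64(65), 105), (np.int64(65), 110), (np.int64(64), 115), (np.int64(64), 120), (np.int64(64), 125), (np.int64(64), 130)] [(np.int64(109), 70), (np.int64(109), 75), (np.int64(108), 80), (np.int64(108), 85), (np.int64(109), 90), (np.int64(109), 95), (np.int64(109), 100), (np.int64(109), 105), (np.int64(109), 110), (np.int64(109), 115), (np.int64(109), 120), (np.int64(109), 125), (np.int64(110), 130)]
-2.0682010276894482 [[0.4921 0.1107 0.08  ]
 [0.4718 0.1115 0.08  ]]
0.5953873341681186 [[0.492  0.0974 0.08  ]
 [0.4717 0.0972 0.08  ]]
-0.8484069400960021 [[0.4916 0.1036 0.094 ]
 [0.4715 0.1039 0.094 ]]
(array([0.49210929, 0.1036102 , 0.09651936]), [np.float64(0.00047452498291679357), np.float64(0.00047452498291679303)])
-2.4799017143337516
```

View pics/m.png

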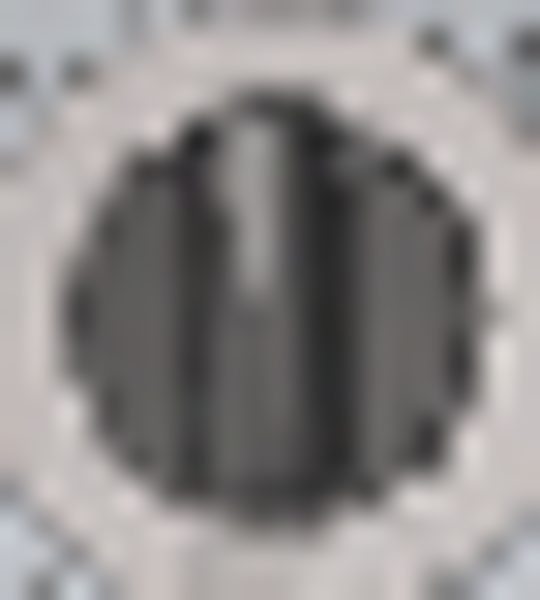

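```bash
python3 -m crank '[[1,0,0.009,0.002,0,0,0],[1,0.03,0,0,0,0,0],[1,0.03,0,0,0,0,0],[1,0.02,0,0,0,0,0],[1,0,0,0,0,0,0],[1,0,0,0,0,0,0],[1,0,0,0,0,0,0],[1,0,0,0,0,0,0],[1,0,0,0,0,0,0],[1,0,0,0,0,0,0]]'
python3 - <<'E'
from h import *
from plant import bot
o=shot("4",1,("scene",));crop(o["scene"],(180,130,270,220),7,"pics/n.png")
s=bot.observe();z=s['orientation'][:,2];print(np.degrees(np.arctan2(z[1],z[0])))
R=s['orientation'];print(s['tool_pos'],"to grip",R.T@(np.array([.4828,-.1288,.020])-s['tool_pos']))
E
```

```text
time: 10.45
tool_pos: [0.483, -0.1289, 0.0918]
orientation: [[0.001, -0.943, -0.332], [0.0, -0.332, 0.943], [-1.0, -0.001, -0.0]]
wrist_force: [-0.0, 0.5, -0.2]
grip_width: 0.0857
109.38123496339787
[ 0.48290186 -0.12888869  0.0916349 ] to grip [0.07163483 0.00010512 0.00013022]
```

View pics/n.png

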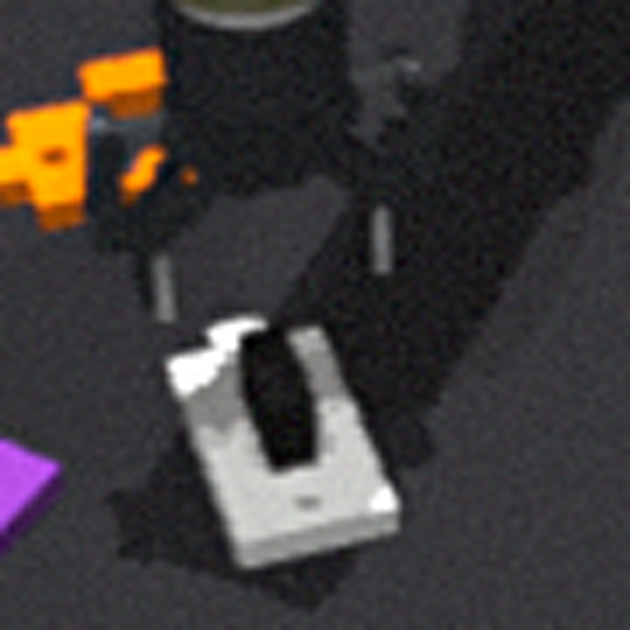

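The fingers (crop pads at (163,290) and (381,240)) straddle the black block centrally. I go down and close.

```bash
python3 -m crank '[[1,0.025,0,0,0,0,0],[1,0.025,0,0,0,0,0],[1,0.015,0,0,0,0,0],[1,0.005,0,0,0,0,0],[1,0,0,0,0,0,0],[0,0,0,0,0,0,0],[0,0,0,0,0,0,0],[0,0,0,0,0,0,0],[0,0,0,0,0,0,0],[0,0,0,0,0,0,0]]'
python3 - <<'E'
from plant import bot
s=bot.observe();print(s['tool_pos'],s['wrist_force'],s['ft_torque'],s['grip_width'])
E
```

```text
time: 11.5
tool_pos: [0.483, -0.1288, 0.0218]
orientation: [[0.001, -0.943, -0.332], [0.0, -0.332, 0.943], [-1.0, -0.001, -0.0]]
wrist_force: [-1.9, 1.3, 5.1]
grip_width: 0.0231
[ 0.48299498 -0.1287934   0.02177546] [-1.90608592  1.34240341  5.14449991] [-0.03137478  0.1921166   0.026193  ] 0.02307813905912087
```

```bash
python3 -m crank '[[0,-0.01,0,0,0,0,0],[0,-0.02,0,0,0,0,0],[0,-0.03,0,0,0,0,0],[0,-0.04,0,0,0,0,0],[0,-0.03,0,0,0.1,0,0],[0,-0.01,0,0,0.1,0,0],[0,0,0,0,0.089,0,0],[0,0,0,0,0,0,0],[0,0,0,0,0,0,0],[0,0,0,0,0,0,0]]'
python3 - <<'E'
from h import *
from plant import bot
s=bot.observe();z=s['orientation'][:,2];print(np.degrees(np.arctan2(z[1],z[0])))
o=shot("5",1);crop(o["scene"],(160,110,280,210),6,"pics/o.png")
R=s['orientation'];print(s['tool_pos'],s['wrist_force'],s['grip_width'],"to base",R.T@(np.array([.4748,.2484,.16])-s['tool_pos']))
E
```

```text
time: 12.5
tool_pos: [0.4822, -0.1288, 0.1609]
orientation: [[-0.001, -0.999, -0.051], [-0.0, -0.051, 0.999], [-1.0, 0.001, 0.0]]
wrist_force: [0.1, -0.4, -3.4]
grip_width: 0.0234
92.93670629547947
[ 0.48222105 -0.12880525  0.1609018 ] [ 0.09354243 -0.44525294 -3.35921148] 0.023390288075282286 to base [ 0.00090279 -0.01191505  0.37709005]
```

View pics/o.png

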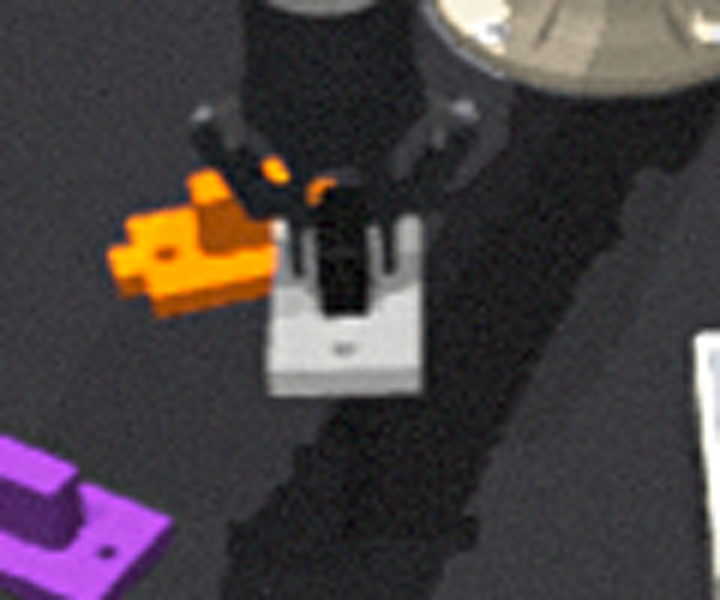

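```bash
python3 - <<'E'
from h import *
from plant import bot
S=load("scene_5");s=bot.observe();p=s['tool_pos']
U=lambda box,s,p:(box[0]+(p[0]+.5)/s-.5,box[1]+(p[1]+.5)/s-.5)
zt=p[2]-.0218+.016
h=blob(S,U((160,110),6,(344,349)),2);X=plane(S,[h],zt)[0];print("hole",h,X)
th=np.radians(2.9);ax=np.array([np.cos(th),np.sin(th)]);ay=np.array([-ax[1],ax[0]])
d=X[:2]-p[:2];print("hole in tool-aligned mould axes",d@ax,d@ay)
E=plane(S,[U((160,110),6,q) for q in((270,368),(421,367))],zt);print("edge",E, [( (e[:2]-p[:2])@ax,(e[:2]-p[:2])@ay) for e in E])
E
```

```text
hole [216.83213429 167.72601918] [ 0.52491086 -0.12777576  0.15513788]
hole in tool-aligned mould axes 0.042554730953476894 -0.0010386455694294827
edge [[ 0.53888065 -0.16109052  0.15513788]
 [ 0.53692205 -0.09070278  0.15513788]] [(np.float64(0.054821144411868396), np.float64(-0.03501752051751128)), (np.float64(0.05642617473177835), np.float64(0.03537916999799326))]
```

```bash
python3 - <<'E'
from h import *
U=lambda box,s,p:(box[0]+(p[0]+.5)/s-.5,box[1]+(p[1]+.5)/s-.5)
th=np.radians(19.6);ax=np.array([np.cos(th),np.sin(th)]);ay=np.array([-ax[1],ax[0]]);c=np.array([.4828,-.1287])
for n,box,sc,hp,ed in(("scene0",(195,165),11,(318,403),((215,472),(462,412))),("scene_4",(180,130),7,(308,502),((237,547),(399,508)))):
    S=load(n)
    h=blob(S,U(box,sc,hp),2);X=plane(S,[h],.016)[0][:2];print(n,"hole",h,X,(X-c)@ax,(X-c)@ay)
    for q in ed:
        X=plane(S,[U(box,sc,q)],.016)[0][:2];print("corner",(X-c)@ax,(X-c)@ay)
# base block in scene0: front corners z=.078
S=load("scene0");th=np.radians(2.8);ax=np.array([np.cos(th),np.sin(th)]);ay=np.array([-ax[1],ax[0]]);c=np.array([.4748,.2484])
for q in((462,290),(630,288)):
    X=plane(S,[U((270,150),7,q)],.078)[0][:2];print("base corner",X,(X-c)@ax,(X-c)@ay)
o=load("scene_5");crop(o,(195,140,245,180),14,"pics/p.png")
crop(load("scene0"),(320,150,370,200),12,"pics/q.png")
E
```

```text
scene0 hole [223.48098859 201.17046895] [ 0.52195044 -0.11513214] 0.04143332771408241 -0.00035137182938233517
corner 0.05756234274946347 -0.03430688450799994
corner 0.057491983161803754 0.03626354230483213
scene_4 hole [223.53044655 201.3985115 ] [ 0.52290902 -0.11492398] 0.0424061903850915 -0.00047683253650045745
corner 0.0579560882107331 -0.036467972496631806
corner 0.05809087004765686 0.036159340988434395
base corner [0.53478605 0.21601154] 0.058332263830151804 -0.03528009857426324
base corner [0.53241661 0.28608159] 0.05938856143837509 0.034822049682378155
```

View pics/p.png

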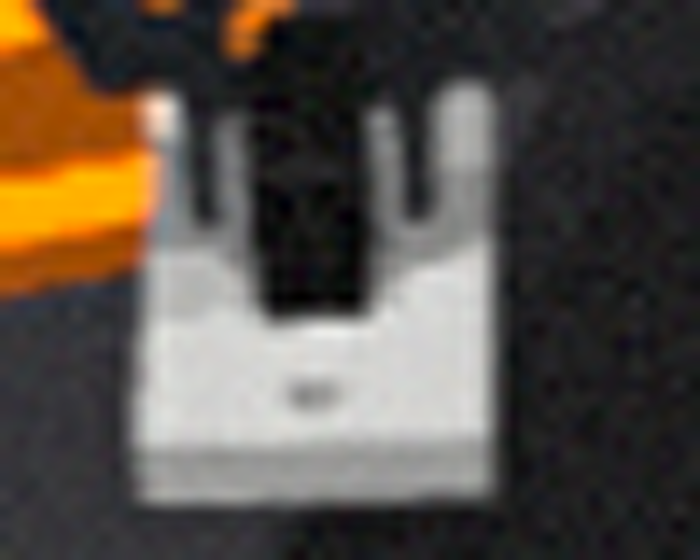

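View pics/q.png

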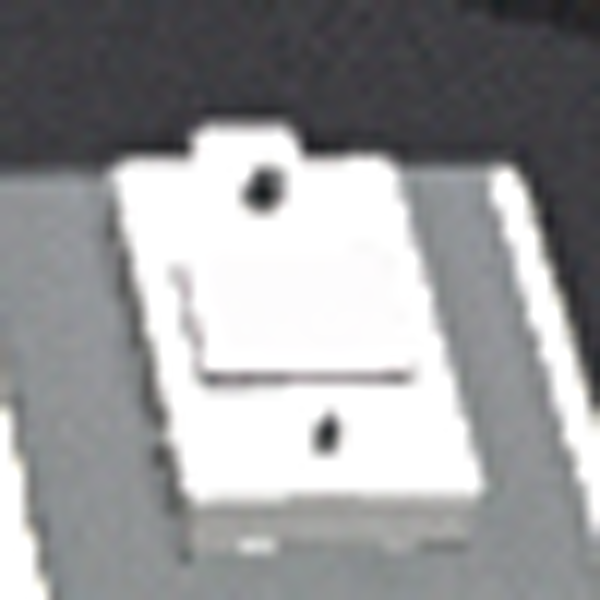

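The plate hangs level, with its lug towards the robot; in crop p the hole is at (315,393) and the front edge at y≈445. The in-hand offset agrees with the pre-grasp one to 1–2 mm. Now I carry it over the base.

```bash
python3 -m crank '[[0,0,-0.0012,0.02,0,0,0],[0,0,-0.0012,0.04,0,0,0],[0,0,-0.0012,0.043,0,0,0],[0,0,-0.0012,0.043,0,0,0],[0,0,-0.0012,0.043,0,0,0],[0,0,-0.0012,0.043,0,0,0],[0,0,-0.0012,0.043,0,0,0],[0,0,-0.0012,0.043,0,0,0],[0,0,-0.0012,0.04,0,0,0],[0,0,-0.0012,0.019,0,0,0]]'
python3 -m crank '[[0,0,0,0,0,0,0],[0,0.01,0,0,0,0,0],[0,0.01,0,0,0,0,0],[0,0.01,0,0,0,0,0],[0,0,0,0,0,0,0],[0,0,0,0,0,0,0],[0,0,0,0,0,0,0],[0,0,0,0,0,0,0],[0,0,0,0,0,0,0],[0,0,0,0,0,0,0]]'
python3 - <<'E'
from h import *
from plant import bot
s=bot.observe();z=s['orientation'][:,2];print(np.degrees(np.arctan2(z[1],z[0])))
o=shot("6",1);crop(o["scene"],(275,110,385,205),7,"pics/r.png");crop(o["top"],(150,180,250,250),7,"pics/r2.png")
R=s['orientation'];print(s['tool_pos'],s['wrist_force'],s['grip_width'],"to base",R.T@(np.array([.4748,.2484,.0998])-s['tool_pos']))
E
```

```text
time: 13.6
tool_pos: [0.4747, 0.2529, 0.1607]
orientation: [[-0.001, -0.998, -0.055], [0.001, -0.055, 0.998], [-1.0, 0.001, 0.001]]
wrist_force: [0.1, -0.3, -3.8]
grip_width: 0.0232
time: 14.6
tool_pos: [0.4762, 0.2484, 0.1315]
orientation: [[0.0, -0.999, -0.049], [0.0, -0.049, 0.999], [-1.0, -0.0, 0.0]]
wrist_force: [-0.6, 0.3, -3.6]
grip_width: 0.0237
92.82871668502459
[0.47623448 0.24836839 0.1315033 ] [-0.61010582  0.29649977 -3.62195837] 0.023723507853276503 to base [3.17028735e-02 1.44117681e-03 9.48351832e-05]
```

View pics/r.png

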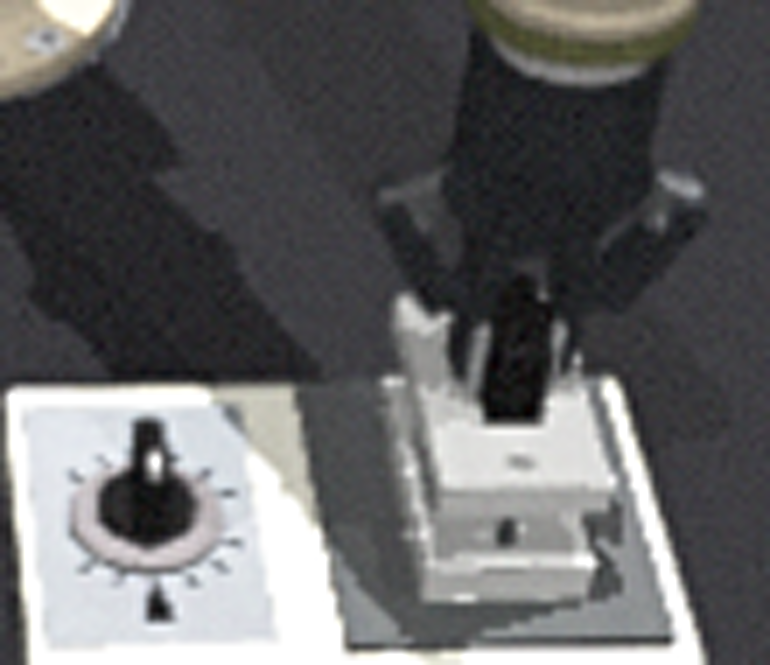

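View pics/r2.png

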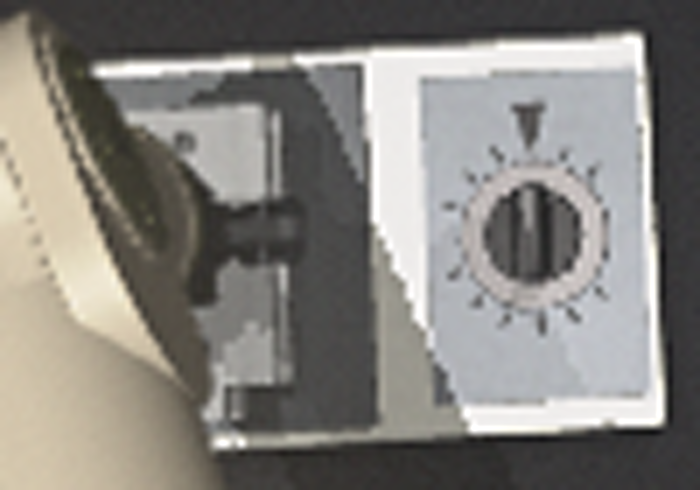

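```bash
python3 - <<'E'
from h import *
from plant import bot
T=load("top_6");S=load("scene_6");s=bot.observe();p=s['tool_pos'];zt=p[2]-.0218+.016
U=lambda box,s,p:(box[0]+(p[0]+.5)/s-.5,box[1]+(p[1]+.5)/s-.5)
th=np.radians(2.8);ax=np.array([np.cos(th),np.sin(th)]);ay=np.array([-ax[1],ax[0]]);c=np.array([.4748,.2484])
def rep(n,X): print(n,X[:2].round(4),"rel base: %.2f %.2f mm"%((X[:2]-c)@ax*1e3,(X[:2]-c)@ay*1e3))
ht=blob(T,U((150,180),7,(185,142)),2);rep("top hole",plane(T,[ht],zt)[0])
hs=blob(S,U((275,110),7,(521,461)),2);rep("scene hole",plane(S,[hs],zt)[0])
print(ht,hs,"tri",tri((T,S),(ht,hs)))
for q in((437,487),(612,482)): rep("scene corner",plane(S,[U((275,110),7,q)],zt)[0])
for q in((425,568),(592,562)): rep("base corner",plane(S,[U((275,110),7,q)],.078)[0])
crop(T,(160,185,205,245),11,"pics/s.png");crop(S,(325,155,370,200),14,"pics/t.png")
rep("tcp",p)
E
```

```text
top hole [0.5198 0.2516] rel base: 45.06 1.03 mm
scene hole [0.5192 0.2497] rel base: 44.46 -0.83 mm
[175.34037301 200.38699945] [348.92264574 175.56782511] tri (array([0.51963246, 0.25058602, 0.12605929]), [np.float64(0.0009471911410955983), np.float64(0.0009471911410955785)])
scene corner [0.5348 0.2139] rel base: 58.22 -37.43 mm
scene corner [0.5306 0.2853] rel base: 57.58 34.09 mm
base corner [0.5336 0.2153] rel base: 57.13 -35.92 mm
base corner [0.5289 0.2854] rel base: 55.81 34.29 mm
tcp [0.4762 0.2483] rel base: 1.35 -0.14 mm
```

View pics/s.png

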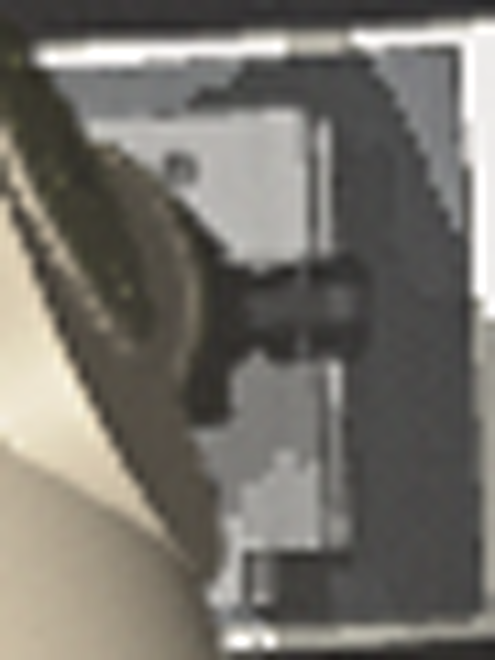

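View pics/t.png

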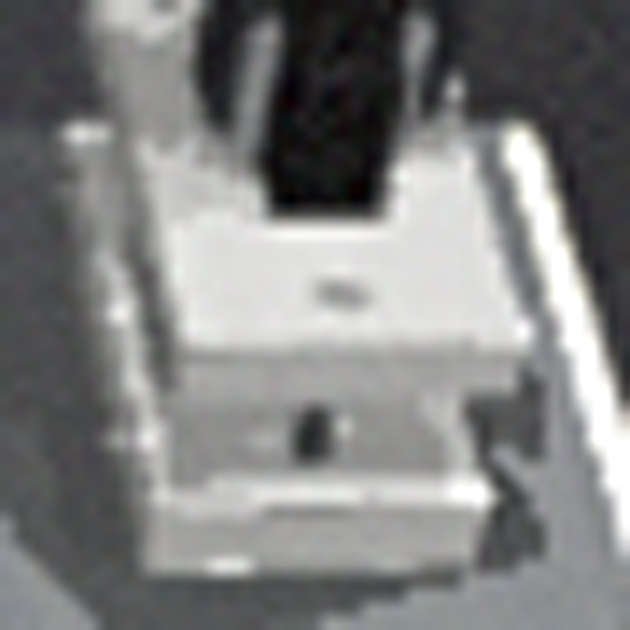

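```bash
python3 -m crank '[[0,0.004,0.0005,0,0,0,0],[0,0.004,0,0,0,0,0],[0,0.004,0,0,0,0,0],[0,0.004,0,0,0,0,0],[0,0.002,0,0,0,0,0],[0,0.002,0,0,0,0,0],[0,0,0,0,0,0,0],[0,0,0,0,0,0,0],[0,0,0,0,0,0,0],[0,0,0,0,0,0,0]]'
python3 - <<'E'
from h import *
from plant import bot
s=bot.observe()
R=s['orientation'];print(s['tool_pos'],s['wrist_force'],s['ft_torque'],s['grip_width'],"to base",R.T@(np.array([.4748,.2484,.0998])-s['tool_pos']))
o=shot("7",1);crop(o["scene"],(325,150,370,200),12,"pics/u.png");crop(o["top"],(160,185,205,245),9,"pics/v.png")
E
```

```text
time: 15.7
tool_pos: [0.4757, 0.2483, 0.1115]
orientation: [[0.0, -0.999, -0.049], [0.0, -0.049, 0.999], [-1.0, -0.0, 0.0]]
wrist_force: [0.2, 0.2, -3.9]
grip_width: 0.0233
[0.47573002 0.24829362 0.11146672] [ 0.18432509  0.1844734  -3.91359228] [-0.01467983 -0.03743645  0.00616524] 0.0232810974013104 to base [0.01166653 0.00092639 0.00014961]
```

View pics/u.png

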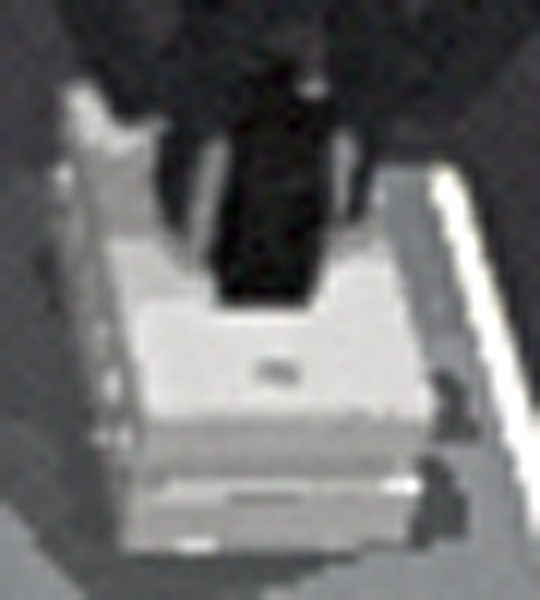

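View pics/v.png

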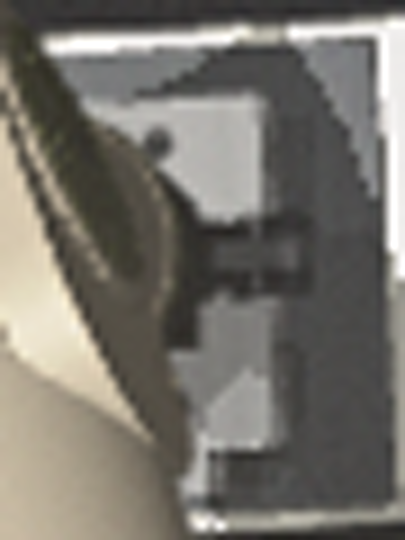

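The pictures show the plate 2 mm below the dowel tips with no contact force, and its edges in line with the base's (plate corners (140,420) and (433,415), base corners (125,490) and (418,480)). I go on down slowly.

```bash
python3 -m crank '[[0,0.001,0,0,0,0,0],[0,0.001,0,0,0,0,0],[0,0.001,0,0,0,0,0],[0,0.001,0,0,0,0,0],[0,0,0,0,0,0,0],[0,0,0,0,0,0,0],[0,0,0,0,0,0,0],[0,0,0,0,0,0,0],[0,0,0,0,0,0,0],[0,0,0,0,0,0,0]]'
python3 - <<'E'
from plant import bot
s=bot.observe();print(s['tool_pos'],s['wrist_force'],s['ft_torque'])
E
```

```text
time: 16.8
tool_pos: [0.4755, 0.2483, 0.1072]
orientation: [[-0.0, -0.999, -0.049], [-0.0, -0.049, 0.999], [-1.0, 0.0, 0.0]]
wrist_force: [-1.2, 1.3, -3.9]
grip_width: 0.0235
[0.47550332 0.2482905  0.10722464] [-1.17875254  1.30720778 -3.88397607] [ 0.23294932  0.14767217 -0.05786444]
```

```bash
python3 -m crank '[[0,0.001,0,0,0,0,0],[0,0.001,0,0,0,0,0],[0,0,0,0,0,0,0],[0,0,0,0,0,0,0],[0,0,0,0,0,0,0],[0,0,0,0,0,0,0],[0,0,0,0,0,0,0],[0,0,0,0,0,0,0],[0,0,0,0,0,0,0],[0,0,0,0,0,0,0]]'
python3 - <<'E'
from plant import bot
s=bot.observe();print(s['tool_pos'],s['wrist_force'],s['ft_torque'])
E
```

```text
time: 17.8
tool_pos: [0.4756, 0.2483, 0.1053]
orientation: [[-0.0, -0.999, -0.049], [0.0, -0.049, 0.999], [-1.0, 0.0, 0.0]]
wrist_force: [-1.1, 2.2, -3.6]
grip_width: 0.0235
[0.47557485 0.24831292 0.1052629 ] [-1.06363182  2.17466215 -3.60069182] [ 0.57159078  0.22577615 -0.09845512]
```

```bash
python3 -m crank '[[0,0,0,0.0004,0.003,0,0],[0,0.001,0,0,0,0,0],[0,0.001,0,0,0,0,0],[0,0,0,0,0,0,0],[0,0,0,0,0,0,0],[0,0,0,0,0,0,0],[0,0,0,0,0,0,0],[0,0,0,0,0,0,0],[0,0,0,0,0,0,0],[0,0,0,0,0,0,0]]'
python3 - <<'E'
from plant import bot
s=bot.observe();print(s['tool_pos'],s['wrist_force'],s['ft_torque'])
E
```

```text
time: 18.8
tool_pos: [0.4757, 0.2484, 0.1033]
orientation: [[0.0, -0.999, -0.046], [-0.0, -0.046, 0.999], [-1.0, -0.0, -0.0]]
wrist_force: [-3.0, -2.0, 4.6]
grip_width: 0.023
[0.47570604 0.24844668 0.10329632] [-2.99198331 -2.00073808  4.61654017] [-0.51761061  0.63866356 -0.07477397]
```

```bash
python3 -m crank '[[0,0,0.0003,-0.0002,0,0,0],[0,0.001,0,0,0,0,0],[0,0.001,0,0,0,0,0],[0,0.001,0,0,0,0,0],[0,0,0,0,0,0,0],[0,0,0,0,0,0,0],[0,0,0,0,0,0,0],[0,0,0,0,0,0,0],[0,0,0,0,0,0,0],[0,0,0,0,0,0,0]]'
python3 - <<'E'
from plant import bot
s=bot.observe();print(s['tool_pos'],s['wrist_force'],s['ft_torque'])
E
```

```text
time: 19.8
tool_pos: [0.4757, 0.2484, 0.1005]
orientation: [[0.001, -0.999, -0.046], [0.0, -0.046, 0.999], [-1.0, -0.001, 0.0]]
wrist_force: [-1.7, -1.8, 6.2]
grip_width: 0.0232
[0.47567912 0.24839453 0.10053879] [-1.72658178 -1.76172232  6.18660359] [-0.45096362  0.41191393 -0.01921465]
```

```bash
python3 -m crank '[[0,0.0005,0,-0.0001,0,0,0],[0,0.0005,0,0,0,0,0],[0,0,0,0,0,0,0],[0,0,0,0,0,0,0],[0,0,0,0,0,0,0],[0,0,0,0,0,0,0],[0,0,0,0,0,0,0],[0,0,0,0,0,0,0],[0,0,0,0,0,0,0],[0,0,0,0,0,0,0]]'
python3 - <<'E'
from plant import bot
s=bot.observe();print(s['tool_pos'],s['wrist_force'],s['ft_torque'])
E
```

```text
time: 20.8
tool_pos: [0.4757, 0.2484, 0.0998]
orientation: [[0.001, -0.999, -0.046], [0.001, -0.046, 0.999], [-1.0, -0.001, 0.0]]
wrist_force: [-3.1, -1.9, 8.4]
grip_width: 0.0233
[0.47568721 0.24844981 0.09984084] [-3.11883152 -1.85170103  8.40505433] [-0.57683357  0.67520058 -0.04262882]
```

```bash
python3 -m crank '[[0,0.0005,0,0,0,0,0],[0,0,0,0,0,0,0],[0,0,0,0,0,0,0],[0,0,0,0,0,0,0],[0,0,0,0,0,0,0],[0,0,0,0,0,0,0],[0,0,0,0,0,0,0],[0,0,0,0,0,0,0],[0,0,0,0,0,0,0],[0,0,0,0,0,0,0]]'
python3 - <<'E'
from plant import bot
s=bot.observe();print(s['tool_pos'],s['wrist_force'],s['ft_torque'])
E
```

```text
time: 21.8
tool_pos: [0.4757, 0.2485, 0.0998]
orientation: [[0.001, -0.999, -0.046], [0.001, -0.046, 0.999], [-1.0, -0.001, 0.001]]
wrist_force: [-4.8, -3.8, 13.1]
grip_width: 0.0233
[0.47567471 0.248462   0.09978563] [-4.80392986 -3.76803508 13.06508562] [-0.86140155  1.1031038  -0.09459787]
```

Height stops at 0.0998, the value predicted for shut, while the force rises from 8.4 to 13 N: the halves have met. I add a little press and relieve the sideways load.

```bash
python3 -m crank '[[0,0,0.0003,-0.0003,0,0,0],[0,0.0005,0,0,0,0,0],[0,0,0,0,0,0,0],[0,0,0,0,0,0,0],[0,0,0,0,0,0,0],[0,0,0,0,0,0,0],[0,0,0,0,0,0,0],[0,0,0,0,0,0,0],[0,0,0,0,0,0,0],[0,0,0,0,0,0,0]]'
python3 - <<'E'
from h import *
from plant import bot
s=bot.observe();print(s['tool_pos'],s['wrist_force'],s['ft_torque'])
o=shot("8",2);crop(o["scene"],(320,145,375,205),10,"pics/w.png");crop(o["top"],(150,180,250,250),8,"pics/x.png")
cv2.imwrite("pics/y.png",o["scene"]["img"][:,:,::-1])
E
```

```text
time: 22.8
tool_pos: [0.4757, 0.2484, 0.0998]
orientation: [[0.001, -0.999, -0.046], [0.001, -0.046, 0.999], [-1.0, -0.002, 0.001]]
wrist_force: [-6.4, -2.4, 15.9]
grip_width: 0.0236
[0.47570532 0.24844434 0.0997813 ] [-6.3930805  -2.4167411  15.89493771] [-0.83867426  1.26652274 -0.04624376]
```

View pics/w.png

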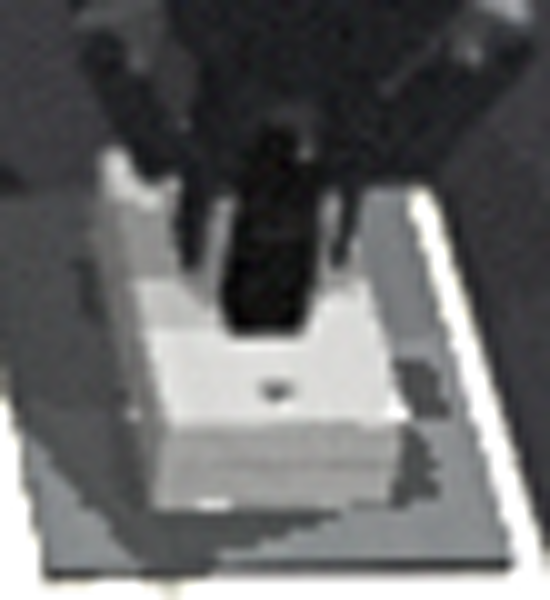

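View pics/x.png

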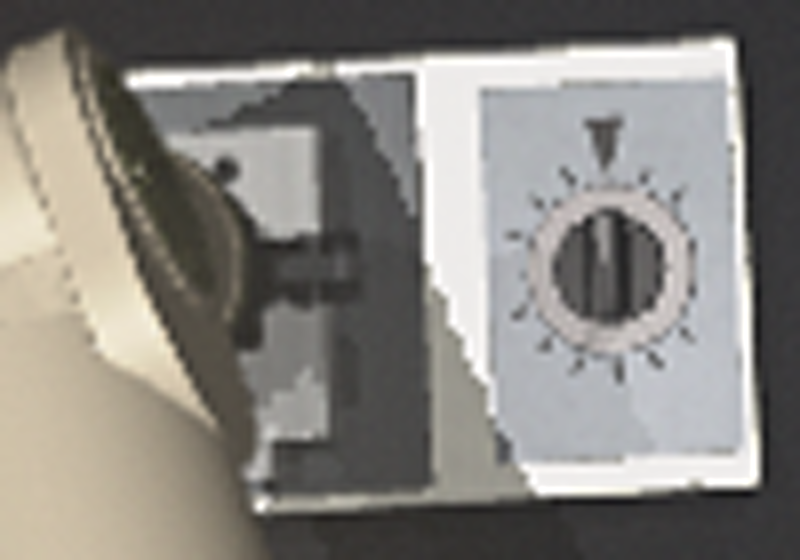

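View pics/y.png

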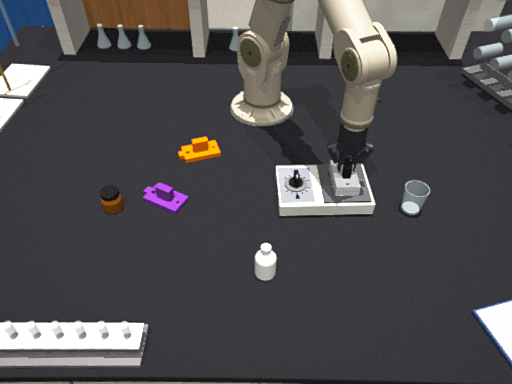

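The scene crop shows one closed block, with only a faint seam at (270,465) and no gap. The top crop shows the pointer at the wedge (603,240)/(605,165). Bottle, beaker and jar are at (265,262), (414,197) and (112,200), the same as at the start. One last numeric check.

```bash
python3 - <<'E'
from h import *
S0=load("scene0");S=load("scene_8");T0=load("top0");T=load("top_8")
U=lambda box,s,p:(box[0]+(p[0]+.5)/s-.5,box[1]+(p[1]+.5)/s-.5)
for n,a,b,box in(("bottle",S0,S,(250,240,280,282)),("beaker",S0,S,(398,178,432,218)),("jar",S0,S,(98,184,126,216)),("bottle T",T0,T,(243,111,267,138)),("jar T",T0,T,(385,182,412,206)),("beaker T",T0,T,(100,187,132,212))):
    u0,v0,u1,v1=box;A=[cv2.cvtColor(x["img"],cv2.COLOR_RGB2GRAY)[v0:v1,u0:u1].astype(np.float32) for x in(a,b)]
    print(n,cv2.phaseCorrelate(*A,cv2.createHanningWindow((u1-u0,v1-v0),cv2.CV_32F)))
ht=blob(T,U((150,180),8,(228,167)),2);hs=blob(S,U((320,145),10,(276,388)),2);print("hole top height",tri((T,S),(ht,hs)))
for q in((165,425),(405,420)): print("front top corner z=.094",plane(S,[U((320,145),10,q)],.094)[0].round(4))
for q in((157,505),(390,503)): print("front bottom corner z=.058",plane(S,[U((320,145),10,q)],.058)[0].round(4))
E
```

```text
bottle ((0.06663924103505359, 0.5190238417340076), 0.9863626815654614)
beaker ((0.07645960988033806, -0.06531654773293738), 1.0009514182806014)
jar ((-0.11561714061283368, -0.011068716402707679), 1.0650758817791939)
bottle T ((0.007191384848468374, 0.4500763105303207), 0.9867984111662265)
jar T ((0.6518397904443614, -0.07715204936481967), 1.0305544211540694)
beaker T ((0.007823124408369964, 0.4539278748633748), 1.007671315073967)
hole top height (array([0.5196686 , 0.25025439, 0.09407   ]), [np.float64(0.0007271066284102022), np.float64(0.0007271066284101342)])
front top corner z=.094 [0.5347 0.2153 0.094 ]
front top corner z=.094 [0.5314 0.2849 0.094 ]
front bottom corner z=.058 [0.5316 0.218  0.058 ]
front bottom corner z=.058 [0.5296 0.2868 0.058 ]
```

```bash
python3 - <<'E'
from plant import bot, job
print(bot.observe()['wrist_force']); print(job.hand_in())
E
```

```text
[-4.94762281 -2.42113179 15.8680082 ]
the job is handed in; nothing more can be done
None
```

I turned the dial about 60° clockwise to the wedge mark, then fitted the aluminium upper half onto the dowels, lug over lug. I pressed it shut and handed the job in at about 23 s, still gripping and pushing down. No verdict was given.

**Mould:**
- The press stopped against solid contact with the fingertips at 0.0998 m, the height I had worked out for shut.
- The upper half's top face measured 94.1 mm from two views (94 expected).
- The push was steady at about 16 N plus the plate's weight, and no gap shows in the picture.

**Dial:**
- The gripper left the bar at 2.8°, the base's own angle, and the pictures show the pointer at the wedge.
- My pixel measurements of the pointer disagreed with that and with each other by a few degrees (−2.5° to +0.6°). At this resolution that is the weakest check.

**Bystanders:** The bottle, beaker and jar look unmoved. The image comparison gave shifts of up to 0.65 pixel that did not agree between the two views, so I took them as noise.

**Forces:** A sideways load of about 5 N remained on the dowels at the end. The largest wrist force I read was 42 N, when the fingers closed on the dial.

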